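Clear the pressing stand and press the plaques

ROBOT

A 6-joint arm with a two-finger parallel gripper is mounted at the origin on the work surface. World frame = base frame: x ahead of the robot, y to its left, z up, the work surface at z = 0. Lengths are in m, angles in rad, forces in N, time in s.
With the tool pointing down it reaches from about 0.275 to 1 m from the base axis. Payload 8.4 kg.
Tool frame: the origin (TCP) lies midway between the tips of the shut fingers; the grasp point (between the pads) lies 19 mm behind it; z points along the fingers, y is the line along which they close (so a half turn about z gives the same grasp; the last joint's range is limited). The gripper opens to 85 mm and grips with 20 to 120 N. Pads are 22 mm wide; open, the fingers measure 114 mm over their backs; the gripper's body (76 mm by 85 mm) begins 54 mm behind the grasp point. The pads swing forward as they close: fully open they stand 13 mm farther back than shut.
Start: joints at [1.325, 0.353, 1.633, -0, 1.155, -0.002], TCP at [0.151, 0.607, 0.206] pointing down, gripper open.
Joint ranges: [-2.63, 2.63], [-0.92, 2.1], [0.06, 2.66], [-1.3, 4.44], [0, 2.69], [-3.02, 3.02]. Speed limits (rad/s): [2.22, 2.22, 2.79, 3.14, 3.14, 3.14].

INTERFACE

Orientations are given as a unit quaternion [x, y, z, w].
In Python, from cell import telemetry, imaging, order gives the robot as it stands.
- The arm moves only by the tool play_rows, never from a script. Its arguments are lists of equal length, an entry for each row: "dr": the turn, a rotation vector about the tool's x, y, z in degrees, a list of three; "linear": the shift along the tool's x, y, z in cm, a list of three; "grip": the opening, from -1 (shut) to 1 (fully open). A call has 1 to 20 rows; each row shifts and turns the commanded pose from where the row before left it, along the tool's axes as they then stand; what a row does not reach is not made up. A row lasts 1/10 s, in which the tool goes at most 50 mm and 8.59 degrees, less where a joint would pass 70% of its speed; a pose out of reach is approached as far as the arm can. A call is refused whole if a number of a shift passes 5 or a number of a turn 8.59, either way. A call with a gripper value outside its range is refused whole. The fingers move at their own pace and stop on an object; "newtons" is the grip in N (left out, the last holds). Time passes only in rows, so rows that do not move let the fingers close. It gives the time, the measured TCP pose, the force, the opening and the grip force at its end, in the units of the state.
- telemetry.get_state(): the state, without advancing time (a new reading comes with each control period).
- imaging.read_camera(name): name is "scene" or "side" or "wrist"; returns a dict with "image" (400x640x3 uint8, red, green, blue), "vertical_fov" (degrees; the focal length in pixels is half the picture's height over the tangent of half this angle, whatever the lens; pixels are square), "cx", "cy" (the principal point, pixels), "T" (4x4, takes a point from camera to world coordinates). Camera axes: x right, y down, z forward; pixel columns grow to the right and rows downward; lengths in m; the calibration is good to about 2 mm. A picture is of the moment at which its call begins. There is no depth.
- order.close_job(): hands the job in; it is judged then, once.
The state is a dict: "t": time; "joint_positions": joint angles; "qvel": joint speeds; "tau": joint torques, N m; "eef_pos": TCP position; "orientation": TCP orientation; "wrist_force": force on the tool from outside, world axes, zero at the start; "ft_torque": the same for the moment, N m; "opening": finger opening in m; "finger_force": force on a finger pad.
Only numpy, scipy, OpenCV 4.12 (cv2) and the standard library are available. Lean on these libraries where they do the work, as an engineer would, in place of code of your own. Each camera call takes 0.05 s, during which the arm holds its last target. There are 200 camera calls.

TASK

In this craft workshop two freshly glued plaques must go under the press block. Lift the blue canister off the wooden pressing stand and set it down upright, wholly on the round cork mat beside it; then lay the red fish plaque in the middle of the stand's top, lined up with it, the gold plaque squarely on the red one, and the grey press block squarely on top, long sides parallel. Never tip the canister, lower it and the press block gently all the way down before letting go, and leave the glue bottle, red cap, paint jar and scrap tray where they are.

Things in the scene. Friction and masses are not known exactly. Their poses are not given: they have to be found in the camera images.
- canister: Closed blue canister, white band, metal lid; 79 mm across, 76 mm high to the lid, about 0.45 kg. A rigid wire arch (sides at y = +-39 mm) holds a pale wooden grip over the lid: bar 50 mm long along body y, 14 mm wide (x), 16 mm high, centre 116 mm above the origin, 32 mm free beneath. Origin: centre of its underside, z up. Starts upright on the stand, turned any way.
- stand: Fixed wooden pressing stand: a low table on four steel posts, flat brown rectangular top 140 mm (x) by 100 mm (y), 50 mm above the work surface; a pale foot board 150 x 110 x 10 mm beneath. Origin: on the work surface under the centre of the top; x along its long side, z up.
- mat: Fixed round cork mat, 130 mm diameter, 4 mm thick, lying on the work surface. Origin: centre of its underside.
- red_plaque: Loose flat plywood plaque with pinkish-red face and a purple fish drawn on it, elongated octagon 100 mm (x) by 56 mm (y), 12 mm thick, long edges straight over the middle 72 mm, corners cut. 60 g. Origin: centre of its underside; x along its length, z up (face up). Starts flat on the work surface.
- gold_plaque: Loose flat plywood plaque with gold face and a purple outline with three strokes, same shape and size as the red one: 100 mm (x) by 56 mm (y), 12 mm thick, 60 g. Origin: centre of its underside; x along its length, z up. Starts flat on the work surface.
- press_block: Loose press block: grey painted steel slab 90 mm (x) by 52 mm (y) by 18 mm high, about 0.5 kg, with a dark wooden upright rib on its top as a grip, 60 mm long (x), 16 mm wide (y), 36 mm high, so 54 mm high in all. Origin: centre of its underside; x along its length, z up. Starts on the work surface.
- glue_bottle: Bystander: white glue bottle with yellow band and red nozzle, 52 mm across, 140 mm high. Origin: centre of its underside.
- cap: Bystander: small red screw cap, 28 mm across, 32 mm high. Origin: centre of its underside.
- paint_jar: Bystander: paint jar with black lid and purple label, 60 mm across, 70 mm high. Origin: centre of its underside.
- scrap_tray: Bystander: clear open tray with cardboard scraps, 130 (x) by 100 (y) by 45 mm high. Origin: centre of its underside.
Things that resemble listed ones, but are neither listed nor needed, are in the scene too. There is more than one size of the canister; the job needs the smallest. What is shaped like the press_block but orange is not meant.

How it is judged:
By the outcome, as a careful person would: the job done as asked, in the order asked, and still so for the second after the job is handed in, with the robot touching nothing.
It also fails if it takes over 72 s, if anything falls off the work surface, if the arm or the gripper's body presses on something with over 40 N, if the wrist force passes 120 N, or if a joint passes its speed limit or range.

## Working session

There is one attempt and no reset: what is moved stays moved. The work goes in short steps, Python scripts to look and compute and a tool call to move; the robot and the scene stay as the last step left them, time stands still between calls to the robot, and variables do not carry over. Pictures are saved under pics/ and viewed, at most 15 in all, crops included, and the job is handed in when it is done.

Besides the shell and the picture viewer there is one more tool, called after "Request:" by a JSON object that holds its "api" and its "payload". play_rows: Moves the arm, as the interface text tells. Its arguments: {"type":"object","properties":{"dr":{"type":"array"},"linear":{"type":"array"},"grip":{"type":"array"},"newtons":{"type":"number"}},"required":["dr","linear","grip"]}

```bash
mkdir -p pics; ls; cat > h.py <<'E'
import numpy as np, cv2, pickle
from cell import telemetry, imaging, order
def snap(n,f):
    c=imaging.read_camera(n); pickle.dump(c,open(f'pics/{f}.pkl','wb'))
    cv2.imwrite(f'pics/{f}.png',c['image'][:,:,::-1]); return c
def load(f): return pickle.load(open(f'pics/{f}.pkl','rb'))
def F(c): return c['image'].shape[0]/2/np.tan(np.radians(c['vertical_fov'])/2)
def ray(c,u,v):
    d=np.array([(u-c['cx'])/F(c),(v-c['cy'])/F(c),1.]); return c['T'][:3,3],c['T'][:3,:3]@d
def pl(c,u,v,z):
    o,d=ray(c,u,v); return o+d*(z-o[2])/d[2]
def proj(c,p):
    q=c['T'][:3,:3].T@(np.array(p)-c['T'][:3,3]); return q[:2]/q[2]*F(c)+[c['cx'],c['cy']]
E
python3 - <<'E'
from h import *
for n in('scene','side','wrist'):
    c=snap(n,n+'0'); print(n,c['vertical_fov'],c['cx'],c['cy'],c['T'].round(3).tolist())
a=load('scene0')['image'];b=load('side0')['image']
print(telemetry.get_state())
E
```

```text
pics
scene 52.19174368283284 315.2728614472958 204.30889853576411 [[0.548, 0.497, -0.673, 1.332], [0.836, -0.302, 0.458, -0.497], [0.024, -0.813, -0.581, 0.702], [0.0, 0.0, 0.0, 1.0]]
side 49.43067143963506 333.7149094252677 205.63315189180082 [[0.997, -0.048, 0.061, 0.525], [-0.076, -0.78, 0.621, -0.779], [0.018, -0.624, -0.781, 1.024], [0.0, 0.0, 0.0, 1.0]]
wrist 69.67304727539695 322.78575756280617 194.7497251301639 [[0.241, 0.936, 0.258, 0.086], [0.971, -0.232, -0.065, 0.622], [-0.001, 0.266, -0.964, 0.374], [0.0, 0.0, 0.0, 1.0]]
{'t': 0.15, 'joint_positions': array([ 1.32460147e+00,  3.53511153e-01,  1.63395077e+00, -5.72325870e-07,
        1.15520777e+00, -2.41863105e-03]), 'qvel': array([-0.00204809, -0.00261783,  0.00040191,  0.00037866,  0.00099687,
       -0.00094198]), 'tau': array([-9.47067856e-04, -6.05638003e+01, -3.42338383e+01, -9.94140782e-05,
        6.13987329e-03,  4.05870367e-05]), 'eef_pos': array([0.15077237, 0.60614124, 0.20502572]), 'orientation': array([ 1.21586397e-01,  9.92580706e-01, -5.34397444e-04, -6.65097166e-05]), 'wrist_force': array([-0.03946683,  0.36701281,  0.3067772 ]), 'ft_torque': array([-0.00162112,  0.05566866,  0.02414985]), 'finger_force': 0.0, 'opening': 0.0853314569193874}
```

View pics/scene0.png

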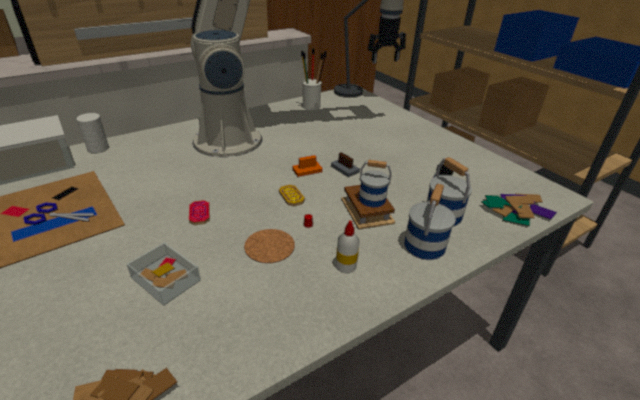

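View pics/side0.png

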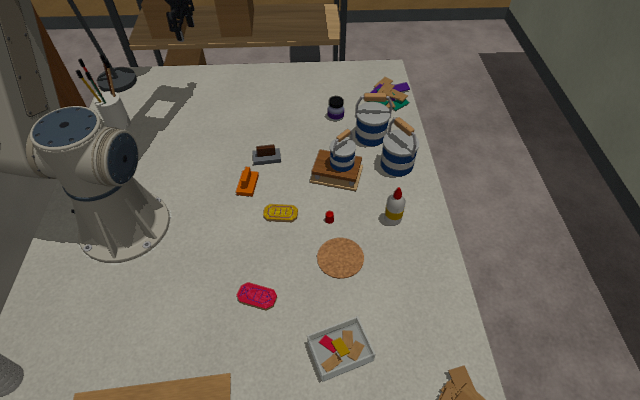

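The views show, in side-camera pixels: the canister on the stand at (343,155), mat (340,257), red plaque (257,296), gold plaque (281,213), grey press block (267,155), paint jar (336,108), cap (329,217), glue bottle (395,207) and tray (340,349). The two larger canisters are at (372,120) and (398,155).

```bash
cat >> h.py <<'E'
def rectplane(c,m,z):
    cs,_=cv2.findContours(m.astype(np.uint8),cv2.RETR_EXTERNAL,cv2.CHAIN_APPROX_NONE)
    k=max(cs,key=cv2.contourArea)[:,0]
    P=np.array([pl(c,u,v,z)[:2] for u,v in k])
    (x,y),(w,h),a=cv2.minAreaRect((P*1000).astype(np.float32))
    if w<h: w,h,a=h,w,a+90
    return np.round([x,y,w,h,(a+90)%180-90],1)
def roi(m,x0,y0,x1,y1):
    o=np.zeros_like(m); o[y0:y1,x0:x1]=m[y0:y1,x0:x1]; return o
E
python3 - <<'E'
from h import *
R={'side':dict(red=(225,270,290,320),gold=(255,195,305,230),mat=(305,225,375,285),top=(300,140,375,195),wood=(250,140,285,170)),
'scene':dict(red=(180,195,220,230),gold=(270,178,312,212),mat=(235,220,305,268),top=(335,180,400,230),wood=(325,145,365,180))}
for n in R:
    c=load(n+'0'); im=c['image']; h=cv2.cvtColor(im,cv2.COLOR_RGB2HSV).astype(int); H,S,V=h[...,0],h[...,1],h[...,2]
    M=dict(red=(((H>160)|(H<8))&(S>140),.012),gold=((H>18)&(H<35)&(S>130)&(V>70),.012),mat=((H>3)&(H<22)&(S>80),.004))
    for k,(m,z) in M.items(): print(n,k,rectplane(c,roi(m,*R[n][k]),z))
    o,d=c['T'][:3,3],0
cr=[]
for n,b in(('side',(230,120,380,200)),('scene',(310,130,410,235))):
    im=load(n+'0')['image'][b[1]:b[3],b[0]:b[2],::-1]; im=cv2.convertScaleAbs(im,alpha=1.6); s=5 if n=='side' else 4
    if n=='scene': im=im[:, :]
    cv2.imwrite(f'pics/crop_{n}.png',cv2.resize(im,None,fx=s,fy=s,interpolation=cv2.INTER_CUBIC))
E
```

```text
side red [ 385.3 -254.    99.4   56.3  -21. ]
side gold [446.   12.4  99.1  58.3  -7.1]
side mat [ 608.7 -150.3  128.2  127.1   86.4]
scene red [ 389.1 -251.4  100.    52.2  -21.2]
scene gold [451.4  13.7 104.4  56.6  -7.4]
scene mat [ 612.2 -146.8  128.2  128.    58.4]
```

View pics/crop_side.png

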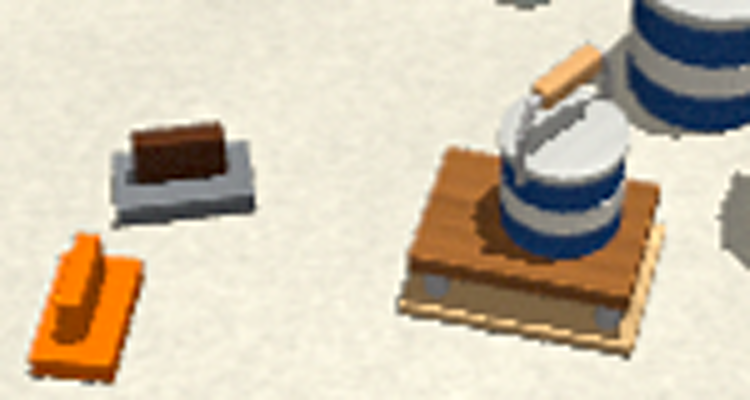

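View pics/crop_scene.png

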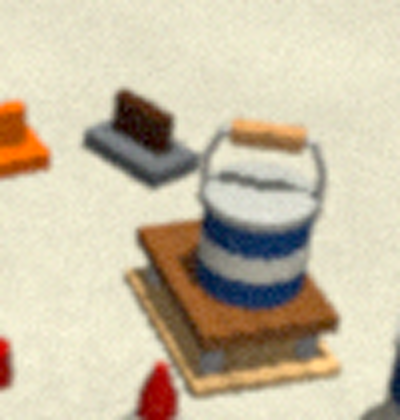

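The crops show the bar centre at side (343.6,135.4) and scene (377,163.5). The stand-top corners and the press rib are also clear.

```bash
python3 - <<'E'
from h import *
s,q=load('side0'),load('scene0')
S=lambda u,v:(230+u/5,120+v/5); Q=lambda u,v:(310+u/4,130+v/4)
def tri(a,b):
    A=np.zeros((3,3));B=np.zeros(3)
    for c,p in((s,a),(q,b)):
        o,d=ray(c,*p);d=d/np.linalg.norm(d);M=np.eye(3)-np.outer(d,d);A+=M;B+=M@o
    return np.linalg.solve(A,B).round(4)
print('bar',tri(S(568,77),Q(268,134)))
for z in(.166,): print([pl(s,*S(*p),z)[:2].round(4) for p in((540,97),(597,56))],[pl(q,*Q(*p),z)[:2].round(4) for p in((232,132),(305,138))])
print('rib', tri(S(178,129),Q(144,108)),pl(s,*S(178,129),.054),pl(q,*Q(144,108),.054))
print('ribdir',[pl(s,*S(*p),.054)[:2].round(4) for p in((132,133),(222,124))],[pl(q,*Q(*p),.054)[:2].round(4) for p in((117,92),(171,125))])
print('slab', [pl(s,*S(*p),.018)[:2].round(4) for p in((112,154),(117,207),(253,194),(247,142))],[pl(q,*Q(*p),.018)[:2].round(4) for p in((85,137),(153,177),(196,152),(125,117))])
print('top', [pl(s,*S(*p),.05)[:2].round(4) for p in((448,148),(660,184),(630,294),(410,260))],[pl(q,*Q(*p),.05)[:2].round(4) for p in((138,227),(203,330),(336,315))])
for n in('side','scene'):
    c=load(n+'0');im=c['image'];h=cv2.cvtColor(im,cv2.COLOR_RGB2HSV).astype(int)
# known bystanders
print('jar',pl(s,336,101,.07),'bottle',pl(s,398,192,.14),pl(q,349,228,.14),'cap',pl(s,329,213,.032))
print('big', pl(s,373,104,.1),pl(s,399,143,.1), 'bigbar',tri((377,97.5),(455,164)),tri((403,127),(434,197)))
print('orange rib',pl(s,*S(78,262),.054))
E
```

```text
bar [0.6411 0.166  0.1644]
[array([0.623 , 0.1457]), array([0.6592, 0.1788])] [array([0.6273, 0.1478]), array([0.6584, 0.1844])]
rib [0.4012 0.2552 0.0472] [0.40202579 0.24964595 0.054     ] [0.41209857 0.24550125 0.054     ]
ribdir [array([0.3729, 0.2476]), array([0.43  , 0.2527])] [array([0.3786, 0.2425]), array([0.4459, 0.2474])]
slab [array([0.3549, 0.2666]), array([0.3601, 0.2178]), array([0.447 , 0.2245]), array([0.4431, 0.2729])] [array([0.3757, 0.2141]), array([0.4566, 0.2243]), array([0.4432, 0.279 ]), array([0.3653, 0.2632])]
top [array([0.5736, 0.2267]), array([0.7054, 0.1867]), array([0.6764, 0.0947]), array([0.545 , 0.1305])] [array([0.5483, 0.1385]), array([0.6729, 0.1003]), array([0.707 , 0.1889])]
jar [0.64292087 0.44367249 0.07      ] bottle [ 0.7698706  -0.04010041  0.14      ] [ 0.79535257 -0.04006916  0.14      ] cap [ 0.58710121 -0.01662117  0.032     ]
big [0.76204617 0.3828313  0.1       ] [0.81744695 0.19013673 0.1       ] bigbar [0.7613 0.3279 0.1729] [0.8224 0.1948 0.157 ]
orange rib [0.34428507 0.1369157  0.054     ]
```

```bash
cat >> h.py <<'E'
from scipy.spatial.transform import Rotation as Ro
def go(x,y,z,yaw):
    "tool y at world angle yaw (mod 180), pointing down. Shift first (current axes), then turn"
    s=telemetry.get_state(); R=Ro.from_quat(s['orientation']); p=s['eef_pos']
    d=R.inv().apply(np.array([x,y,z])-p)*100
    out=[]
    for a in (yaw,yaw+180):
        a=np.radians(a); Y=np.array([np.cos(a),np.sin(a),0]); Z=np.array([0,0,-1.]); X=np.cross(Y,Z)
        G=Ro.from_matrix(np.c_[X,Y,Z]); out.append(((R.inv()*G).as_rotvec(degrees=True)).round(2))
    print('t',round(s['t'],2),'p',p.round(4),'j',s['joint_positions'].round(2),'open',round(s['opening'],4),'F',s['wrist_force'].round(1),'f',s['finger_force'])
    print('shift cm',d.round(2),'turn options',out)
E
python3 -c "
from h import *
go(.641,.166,.25,-45)"
```

```text
t 0.15 p [0.1508 0.6061 0.205 ] j [ 1.32  0.35  1.63 -0.    1.16 -0.  ] open 0.0853 F [-0.   0.4  0.3] f 0.0
shift cm [-58.2  -30.89  -4.46] turn options [array([-4.0000e-02,  7.0000e-02,  1.2103e+02]), array([-6.000e-02, -3.000e-02, -5.897e+01])]
```

Request:
{"api": "play_rows", "payload": {"dr": [[0,0,0],[0,0,0],[0,0,0],[0,0,0],[0,0,0],[0,0,0],[0,0,0],[0,0,0],[0,0,0],[0,0,0],[0,0,0],[0,0,0],[0,0,0],[0,0,0],[0,0,0],[0,0,8],[0,0,8],[0,0,8],[0,0,8],[0,0,8]], "linear": [[-3.88,-2.06,-0.3],[-3.88,-2.06,-0.3],[-3.88,-2.06,-0.3],[-3.88,-2.06,-0.3],[-3.88,-2.06,-0.3],[-3.88,-2.06,-0.3],[-3.88,-2.06,-0.3],[-3.88,-2.06,-0.3],[-3.88,-2.06,-0.3],[-3.88,-2.06,-0.3],[-3.88,-2.06,-0.3],[-3.88,-2.06,-0.3],[-3.88,-2.06,-0.3],[-3.88,-2.06,-0.3],[-3.88,-2.06,-0.3],[0,0,0],[0,0,0],[0,0,0],[0,0,0],[0,0,0]], "grip": [1,1,1,1,1,1,1,1,1,1,1,1,1,1,1,1,1,1,1,1], "newtons": 60}}

```text
t: 2.15
eef_pos: [0.6409, 0.166, 0.2501]
orientation: [0.456, 0.89, -0.0, -0.0]
wrist_force: [0.3, 0.3, 0.6]
opening: 0.0853
finger_force: 0.0
```

Request:
{"api": "play_rows", "payload": {"dr": [[0,0,8],[0,0,8],[0,0,8],[0,0,8],[0,0,8],[0,0,8],[0,0,8],[0,0,8],[0,0,8],[0,0,8],[0,0,0],[0,0,0],[0,0,0]], "linear": [[0,0,0],[0,0,0],[0,0,0],[0,0,0],[0,0,0],[0,0,0],[0,0,0],[0,0,0],[0,0,0],[0,0,0],[0,0,0],[0,0,0],[0,0,0]], "grip": [1,1,1,1,1,1,1,1,1,1,1,1,1]}}

```text
t: 3.45
eef_pos: [0.641, 0.1661, 0.2505]
orientation: [0.92, 0.392, -0.0, -0.0]
wrist_force: [0.4, -0.3, 0.7]
opening: 0.085
finger_force: 0.0
```

```bash
python3 -c "
from h import *
go(.641,.166,.147,-45)
snap('wrist','wrist1')"
```

```text
t 3.45 p [0.641  0.1661 0.2505] j [0.25 0.38 1.5  0.   1.27 1.02] open 0.085 F [ 0.4 -0.3  0.7] f 0.0
shift cm [-1.000e-02  1.000e-02  1.035e+01] turn options [array([-0.01,  0.01,  1.21]), array([-2.0000e-02, -1.0000e-02, -1.7879e+02])]
```

View pics/wrist1.png

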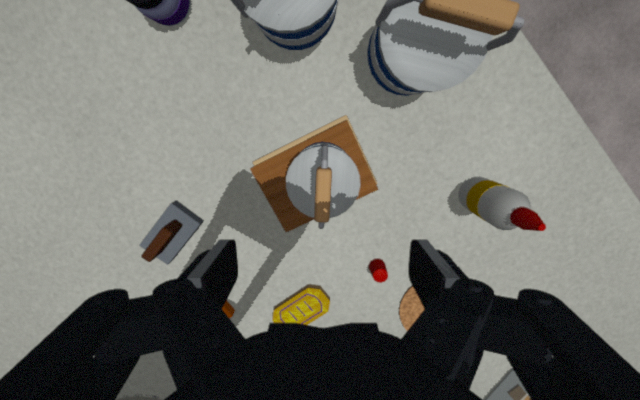

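The wrist view shows the bar from (323,165) to (322,222), the brown stand top with corners near (254,172), (347,124), (377,187) and (288,232), and the press block at (170,232).

```bash
python3 - <<'E'
from h import *
c=load('wrist1'); h=cv2.cvtColor(c['image'],cv2.COLOR_RGB2HSV).astype(int);H,S,V=h[...,0],h[...,1],h[...,2]
for p in((322,185),(323,210),(300,215),(350,120),(270,180),(180,215),(165,237)): print(p,h[p[1],p[0]])
bar=(H>5)&(H<20)&(S>80)&(V>130); print('bar',rectplane(c,roi(bar,312,163,335,224),.170))
br=(H>3)&(H<20)&(S>120)
m=roi(br,240,110,390,240); print('top',rectplane(c,m,.05))
cv2.imwrite('pics/m.png',m*255)
for p in((254,172),(347,124),(377,187),(288,232)): print(pl(c,*p,.05)[:2].round(4))
rib=(S>90)&(V<90)&((H<15)|(H>170)); print('rib',rectplane(c,roi(rib,138,215,190,265),.054))
g=(S<75)&(V<150)&(H>90)&(H<130); print('slab',rectplane(c,roi(g|rib,135,195,206,265),.018), h[205,182],h[200,215])
E
```

```text
(322, 185) [ 17 114 176]
(323, 210) [ 16 121 126]
(300, 215) [ 13 154  71]
(350, 120) [ 34  12 164]
(270, 180) [ 14 174  79]
(180, 215) [106  31 107]
(165, 237) [ 14 183  71]
bar [646.2 170.3  30.6  12.5  43.2]
top [624.6 164.4 139.   99.1 -17.5]
[0.5736 0.225 ]
[0.7025 0.186 ]
[0.6765 0.0987]
[0.5454 0.1352]
rib [411.  248.6  75.9  17.8   5.3]
slab [397.6 249.  110.6  51.8   5.4] [80 11 71] [ 37  14 168][ WARN:0@0.245] global loadsave.cpp:1063 imwrite_ Unsupported depth image for selected encoder is fallbacked to CV_8U.
```

```bash
python3 - <<'E'
from h import *
c=load('wrist1'); h=cv2.cvtColor(c['image'],cv2.COLOR_RGB2HSV).astype(int);H,S,V=h[...,0],h[...,1],h[...,2]
for t in(70,85,100): print('bar',rectplane(c,roi((H>5)&(H<25)&(S>70)&(V>t),310,160,335,226),.168))
print(rectplane(c,roi((S<60)&(V>90),285,140,362,220),.126))
go(.641,.166,.147,-46.5)
E
```

```text
bar [639.5 164.2  50.9  15.2  41.1]
bar [639.5 164.   50.3  13.9  44.3]
bar [639.9 164.4  49.3  13.9  44.3]
[641.3 164.5  83.1  78.5  48.3]
t 3.5 p [0.641  0.1662 0.2505] j [0.25 0.38 1.5  0.   1.27 1.02] open 0.0856 F [ 0.5 -0.1  0.4] f 0.0
shift cm [-1.000e-02  1.000e-02  1.035e+01] turn options [array([-0.  ,  0.01,  2.68]), array([-1.0000e-02, -1.0000e-02, -1.7732e+02])]
```

Request:
{"api": "play_rows", "payload": {"dr": [[0,0,1.9],[0,0,0],[0,0,0],[0,0,0],[0,0,0],[0,0,0],[0,0,0],[0,0,0],[0,0,0],[0,0,0],[0,0,0],[0,0,0],[0,0,0],[0,0,0],[0,0,0],[0,0,0]], "linear": [[-0.2,0.05,2.0],[0,0,2.5],[0,0,2.5],[0,0,2],[0,0,1.35],[0,0,0],[0,0,0],[0,0,0],[0,0,0],[0,0,0],[0,0,0],[0,0,0],[0,0,0],[0,0,0],[0,0,0],[0,0,0]], "grip": [1,1,1,1,1,1,1,-1,-1,-1,-1,-1,-1,-1,-1,-1], "newtons": 60}}

```text
t: 5.1
eef_pos: [0.6401, 0.1646, 0.1475]
orientation: [0.927, 0.376, 0.0, -0.0]
wrist_force: [-2.3, 1.5, 5.3]
opening: 0.0093
finger_force: 59.1
```

Request:
{"api": "play_rows", "payload": {"dr": [[0,0,0],[0,0,0],[0,0,0],[0,0,0],[0,0,0],[0,0,0],[0,0,0],[0,0,0]], "linear": [[0,0,-0.3],[0,0,-0.6],[0,0,-1],[0,0,-1],[0,0,-1],[0,0,-0.6],[0,0,-0.3],[0,0,0]], "grip": [-1,-1,-1,-1,-1,-1,-1,-1]}}

```text
t: 5.9
eef_pos: [0.6402, 0.1644, 0.1957]
orientation: [0.927, 0.376, 0.0, 0.0]
wrist_force: [0.6, -0.0, -6.4]
opening: 0.0091
finger_force: 58.7
```

```bash
python3 -c "
from h import *
snap('side','side2');snap('scene','scene2')
go(.6105,-.1485,.195,-45.7)
c=[load(n+'2')['image'] for n in('side','scene')]
import cv2
cv2.imwrite('pics/c2.png',np.vstack([cv2.resize(c[0][90:290,230:430],(600,600))[:300*2:1][:300],cv2.resize(c[1][110:260,300:450],(600,600))[:300]])[:,:,::-1])"
```

```text
t 6.0 p [0.6398 0.1643 0.1948] j [ 0.25  0.42  1.56 -0.    1.16  1.05] open 0.009 F [-0.5 -0.  -6.9] f 58.63490670919418
shift cm [-2.389e+01  2.041e+01 -2.000e-02] turn options [array([-0.01,  0.02, -0.17]), array([4.0000e-02, 2.0000e-02, 1.7983e+02])]
```

View pics/c2.png

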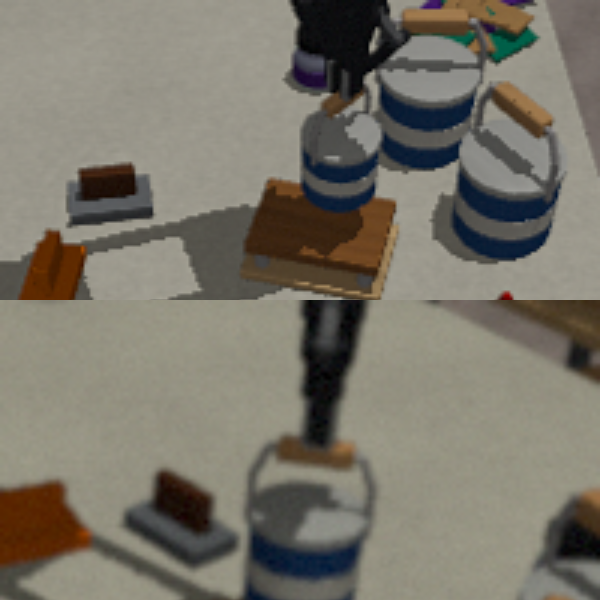

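The side and scene crops show the canister held upright by its wooden bar, clear of the stand.

Request:
{"api": "play_rows", "payload": {"dr": [[0,0,0],[0,0,0],[0,0,0],[0,0,0],[0,0,0],[0,0,0],[0,0,0],[0,0,0],[0,0,0],[0,0,0],[0,0,0],[0,0,0],[0,0,0],[0,0,0],[0,0,0],[0,0,0],[0,0,0],[0,0,0],[0,0,0],[0,0,0]], "linear": [[-0.5,0.43,0],[-1,0.85,0],[-1.495,1.276,0],[-1.495,1.276,0],[-1.495,1.276,0],[-1.495,1.276,0],[-1.495,1.276,0],[-1.495,1.276,0],[-1.495,1.276,0],[-1.495,1.276,0],[-1.495,1.276,0],[-1.495,1.276,0],[-1.495,1.276,0],[-1.495,1.276,0],[-1.495,1.276,0],[-1.495,1.276,0],[-1,0.85,0],[-0.5,0.43,0],[0,0,0],[0,0,0]], "grip": [-1,-1,-1,-1,-1,-1,-1,-1,-1,-1,-1,-1,-1,-1,-1,-1,-1,-1,-1,-1]}}

```text
t: 8.0
eef_pos: [0.6105, -0.1485, 0.1951]
orientation: [0.927, 0.376, 0.0, -0.0]
wrist_force: [-0.4, 0.3, -5.8]
opening: 0.009
finger_force: 58.9
```

Request:
{"api": "play_rows", "payload": {"dr": [[0,0,0],[0,0,0],[0,0,0],[0,0,0],[0,0,0],[0,0,0],[0,0,0],[0,0,0],[0,0,0],[0,0,0],[0,0,0],[0,0,0],[0,0,0]], "linear": [[0,0,0.5],[0,0,1],[0,0,1.3],[0,0,1.3],[0,0,1.3],[0,0,1.3],[0,0,1.2],[0,0,0.6],[0,0,0.3],[0,0,0.15],[0,0,0.1],[0,0,0.1],[0,0,0]], "grip": [-1,-1,-1,-1,-1,-1,-1,-1,-1,-1,-1,-1,-1]}}

```text
t: 9.3
eef_pos: [0.6107, -0.1489, 0.1039]
orientation: [0.927, 0.376, 0.0, 0.0]
wrist_force: [0.1, 0.6, -6.0]
opening: 0.0089
finger_force: 58.9
```

Still hanging at full weight, so I'll lower in small steps.

Request:
{"api": "play_rows", "payload": {"dr": [[0,0,0],[0,0,0],[0,0,0],[0,0,0]], "linear": [[0,0,0.08],[0,0,0.08],[0,0,0.08],[0,0,0]], "grip": [-1,-1,-1,-1]}}

```text
t: 9.7
eef_pos: [0.6108, -0.1488, 0.1017]
orientation: [0.927, 0.376, 0.0, 0.0]
wrist_force: [-1.3, 0.6, -0.5]
opening: 0.0092
finger_force: 61.6
```

The canister is seated. I'll release it, rise, and move over the red plaque.

Request:
{"api": "play_rows", "payload": {"dr": [[0,0,0],[0,0,0],[0,0,0],[0,0,0],[0,0,0],[0,0,0],[0,0,0],[0,0,0],[0,0,0],[0,0,0],[0,0,0],[0,0,0]], "linear": [[0,0,0],[0,0,0],[0,0,0],[0,0,0],[0,0,0],[0,0,0],[0,0,-1],[0,0,-2],[0,0,-3],[0,0,-3],[0,0,-3],[0,0,0]], "grip": [-0.6,-0.4,-0.2,0,0.2,0.2,0.2,0.2,0.2,0.2,1,1]}}

```text
t: 10.9
eef_pos: [0.6131, -0.1495, 0.2268]
orientation: [0.927, 0.376, 0.003, 0.002]
wrist_force: [0.2, -0.1, 0.9]
opening: 0.0781
finger_force: 0.0
```

```bash
python3 -c "
from h import *
c=snap('side','side3')
go(.387,-.2527,.22,-111)"
```

```text
t 10.95 p [ 0.612  -0.1492  0.2243] j [-0.24  0.34  1.61  0.    1.19  0.56] open 0.0841 F [-0.3 -0.4  0.3] f 0.0
shift cm [-23.36  -8.24   0.33] turn options [array([ 0.13, -0.27, 65.13]), array([   0.31,    0.15, -114.87])]
```

Request:
{"api": "play_rows", "payload": {"dr": [[0,0,0],[0,0,0],[0,0,0],[0,0,0],[0,0,0],[0,0,0],[0,0,0],[0,0,0],[0,0,8.14],[0,0,8.14],[0,0,8.14],[0,0,8.14],[0,0,8.14],[0,0,8.14],[0,0,8.14],[0,0,8.14],[0,0,0],[0,0,0],[0,0,0]], "linear": [[-2.92,-1.03,0],[-2.92,-1.03,0],[-2.92,-1.03,0],[-2.92,-1.03,0],[-2.92,-1.03,0],[-2.92,-1.03,0],[-2.92,-1.03,0],[-2.92,-1.03,0],[0,0,0],[0,0,0],[0,0,0],[0,0,0],[0,0,0],[0,0,0],[0,0,0],[0,0,0],[0,0,0],[0,0,0],[0,0,0]], "grip": [1,1,1,1,1,1,1,1,1,1,1,1,1,1,1,1,1,1,1]}}

```text
t: 12.85
eef_pos: [0.3852, -0.2522, 0.2209]
orientation: [0.984, -0.181, -0.0, -0.0]
wrist_force: [0.3, 0.5, -0.5]
opening: 0.0856
finger_force: 0.0
```

```bash
python3 -c "
from h import *
c=snap('wrist','wrist4'); s=snap('side','side4')
go(.387,-.2527,0,-111)
im=c['image'];h=cv2.cvtColor(im,cv2.COLOR_RGB2HSV).astype(int);H,S,V=h[...,0],h[...,1],h[...,2]
print(rectplane(c,((H>160)|(H<5))&(S>120)&(V>40),.012))
cv2.imwrite('pics/w4.png',np.hstack([im[:,:,::-1][:,:400],s['image'][:,200:600,::-1]]))"
```

```text
t 12.95 p [ 0.3854 -0.2523  0.221 ] j [-0.58  0.08  1.95 -0.    1.11  1.35] open 0.0856 F [-0.5 -0.5  0.1] f 0.0
shift cm [ 1.70e-01 -2.00e-02  2.21e+01] turn options [array([-0.  ,  0.01,  0.13]), array([-2.0000e-02, -0.0000e+00, -1.7987e+02])]
[ 384.5 -251.6   98.7   54.6  -21.6]
```

View pics/w4.png

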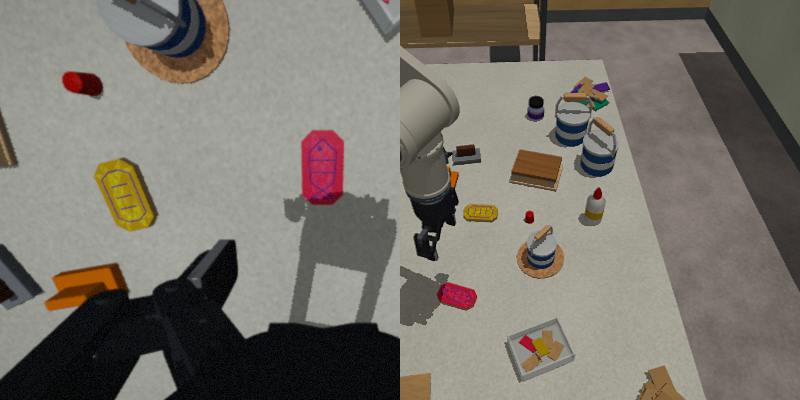

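The canister stands upright well inside the mat, and the red plaque lies under the open gripper. Descending to grasp it.

Request:
{"api": "play_rows", "payload": {"dr": [[0,0,0.4],[0,0,0],[0,0,0],[0,0,0],[0,0,0],[0,0,0],[0,0,0],[0,0,0],[0,0,0],[0,0,0],[0,0,0],[0,0,0],[0,0,0],[0,0,0],[0,0,0]], "linear": [[0,0,3],[0,0,4],[0,0,4],[0,0,4],[0,0,3.5],[0,0,2],[0,0,1],[0,0,0.5],[0,0,0],[0,0,0],[0,0,0],[0,0,0],[0,0,0],[0,0,0],[0,0,0]], "grip": [1,1,1,1,1,1,1,1,1,1,-1,-1,-1,-1,-1], "newtons": 30}}

```text
t: 14.45
eef_pos: [0.3855, -0.2524, 0.0013]
orientation: [0.983, -0.186, 0.0, 0.0]
wrist_force: [0.4, 0.3, 0.7]
opening: 0.0125
finger_force: 0.0
```

```bash
python3 -c "
from h import *
c=snap('wrist','wrist5'); s=snap('side','side5');q=snap('scene','scene5')
print(telemetry.get_state()['opening'],telemetry.get_state()['finger_force'])
a=cv2.resize(s['image'][240:340,210:310],(400,400),interpolation=2);b=cv2.resize(q['image'][160:260,150:250],(400,400),interpolation=2)
cv2.imwrite('pics/w5.png',np.hstack([a,b])[:,:,::-1])"
```

```text
-5.5102909197547736e-05 0.0
```

View pics/w5.png

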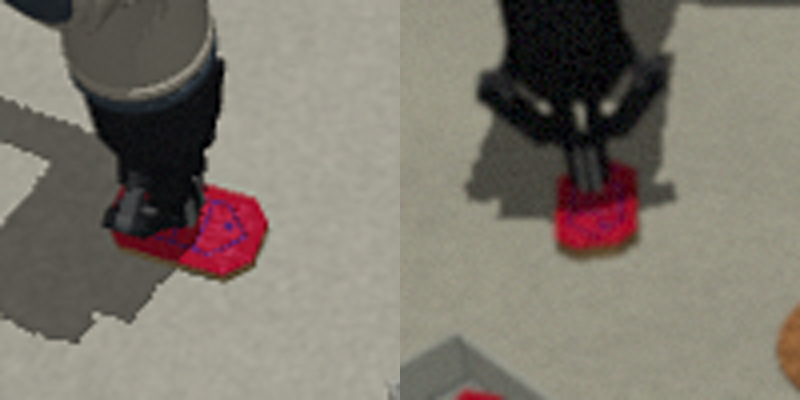

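```bash
python3 -c "
from h import *
st=telemetry.get_state();p=st['eef_pos'];print(p,st['wrist_force'].round(1),st['joint_positions'].round(4))
for n in('side5','scene5','wrist5'):
    c=load(n);print(n,proj(c,p).round(1),proj(c,p+[0,0,.05]).round(1))
    h=cv2.cvtColor(c['image'],cv2.COLOR_RGB2HSV).astype(int);H,S,V=h[...,0],h[...,1],h[...,2]
    m=((H>160)|(H<5))&(S>120)&(V>40)
    if n=='side5':m=roi(m,225,270,290,320)
    if n=='scene5':m=roi(m,180,190,220,230)
    if m.any(): print(rectplane(c,m,.012))
c=load('side4');h=cv2.cvtColor(c['image'],cv2.COLOR_RGB2HSV).astype(int);m=(h[...,0]>100)&(h[...,0]<125)&(h[...,1]>120)&(h[...,2]>40)
print('canister',rectplane(c,roi(m,320,220,365,280),.04))
c=load('wrist4');h=cv2.cvtColor(c['image'],cv2.COLOR_RGB2HSV).astype(int);
cv2.imwrite('pics/w5b.png',np.hstack([load('wrist5')['image'][:,100:500]])[:,:,::-1])
"
```

```text
[ 0.38544596 -0.25232454  0.00118607] [0.1 0.7 0.1] [-0.5829  0.4224  2.126  -0.      0.5931  1.3612]
side5 [257.  296.6] [254.6 287.3]
[ 389.6 -254.6   91.1   56.6  -21.3]
scene5 [198.3 213.3] [195.7 198.8]
[ 387.4 -250.5  100.5   57.1  -21.4]
wrist5 [322.3 227.3] [322.2 267.9]
[ 400.5 -257.3   68.    55.9  -20.9]
canister [ 613.4 -172.2   62.2   19.     3. ]
```

View pics/w5b.png

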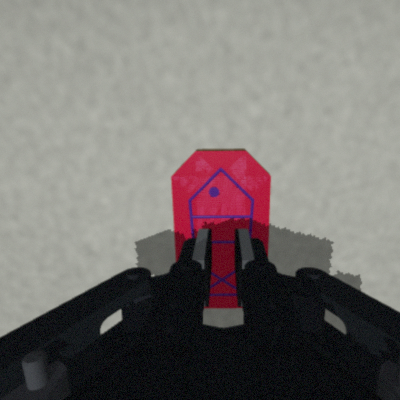

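The fingers have closed above the plaque, so the tips are higher than the reported TCP suggests. I'll probe downward gently to find the offset.

Request:
{"api": "play_rows", "payload": {"dr": [[0,0,0],[0,0,0],[0,0,0]], "linear": [[0,0,0.15],[0,0,0.15],[0,0,0]], "grip": [-1,-1,-1]}}

```text
t: 14.9
eef_pos: [0.3853, -0.2522, -0.0021]
orientation: [0.983, -0.186, -0.0, -0.0]
wrist_force: [-0.9, 0.4, 0.8]
opening: 0.0002
finger_force: 0.0
```

```bash
python3 -c "
from h import *
c=snap('scene','scene6');s=snap('side','side6')
st=telemetry.get_state();print(st['opening'],st['eef_pos'],st['wrist_force'])
a=cv2.resize(s['image'][240:340,210:310],(400,400),interpolation=2);b=cv2.resize(c['image'][180:230,175:225],(400,400),interpolation=2)
cv2.imwrite('pics/w6.png',cv2.convertScaleAbs(np.hstack([a,b])[:,:,::-1],alpha=1.8))"
```

```text
0.00023327189442774913 [ 0.38536649 -0.25229284 -0.00194154] [ 0.28189293  0.25024708 -0.11551932]
```

View pics/w6.png

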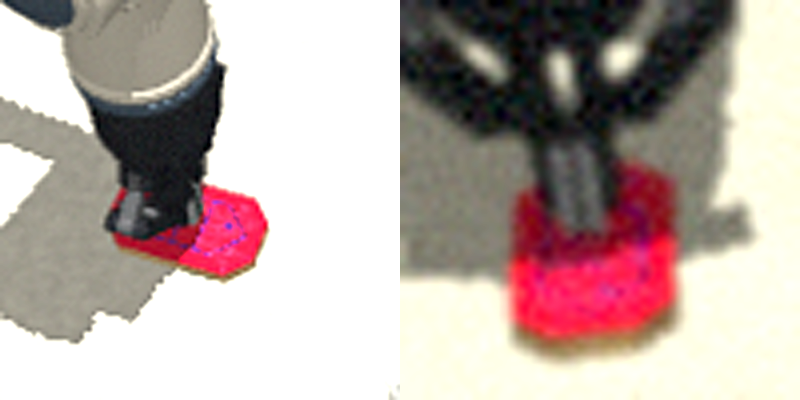

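Request:
{"api": "play_rows", "payload": {"dr": [[0,0,0],[0,0,0],[0,0,0],[0,0,0]], "linear": [[0,0,0.1],[0,0,0.1],[0,0,0.1],[0,0,0]], "grip": [-1,-1,-1,-1]}}

```text
t: 15.4
eef_pos: [0.3854, -0.2523, -0.0049]
orientation: [0.983, -0.186, -0.0, -0.0]
wrist_force: [-0.1, -0.4, -0.4]
opening: -0.0
finger_force: 0.0
```

Request:
{"api": "play_rows", "payload": {"dr": [[0,0,0],[0,0,0],[0,0,0]], "linear": [[0,0,0.1],[0,0,0.1],[0,0,0]], "grip": [-1,-1,-1]}}

```text
t: 15.7
eef_pos: [0.3854, -0.2523, -0.0069]
orientation: [0.983, -0.186, -0.0, -0.0]
wrist_force: [0.2, -0.3, 0.4]
opening: -0.0004
finger_force: 0.0
```

Request:
{"api": "play_rows", "payload": {"dr": [[0,0,0],[0,0,0],[0,0,0]], "linear": [[0,0,0.1],[0,0,0.1],[0,0,0]], "grip": [-1,-1,-1]}}

```text
t: 16.0
eef_pos: [0.3854, -0.2523, -0.009]
orientation: [0.983, -0.186, -0.0, -0.0]
wrist_force: [0.6, 0.8, -0.4]
opening: 0.0001
finger_force: 0.0
```

Request:
{"api": "play_rows", "payload": {"dr": [[0,0,0],[0,0,0],[0,0,0]], "linear": [[0,0,0.1],[0,0,0.1],[0,0,0]], "grip": [-1,-1,-1]}}

```text
t: 16.3
eef_pos: [0.3854, -0.2523, -0.0109]
orientation: [0.983, -0.186, -0.0, -0.0]
wrist_force: [-0.3, 0.3, 0.2]
opening: 0.0007
finger_force: 0.0
```

Request:
{"api": "play_rows", "payload": {"dr": [[0,0,0],[0,0,0],[0,0,0]], "linear": [[0,0,0.1],[0,0,0.1],[0,0,0]], "grip": [-1,-1,-1]}}

```text
t: 16.6
eef_pos: [0.3854, -0.2523, -0.013]
orientation: [0.983, -0.186, -0.0, -0.0]
wrist_force: [-0.4, 0.4, -0.2]
opening: -0.0002
finger_force: 0.0
```

```bash
python3 -c "
from h import *
c=snap('scene','scene7');st=telemetry.get_state();p=st['eef_pos'];print(p,st['wrist_force'].round(2))
for n in('scene6','scene7'):
    k=load(n);h=cv2.cvtColor(k['image'],cv2.COLOR_RGB2HSV); print(n,[(v,tuple(map(int,h[v,197]))) for v in range(202,216)])
for z in(-.012,0,.012,.02,.03): print(z,proj(c,[p[0],p[1],z]).round(1))
"
```

```text
[ 0.38540223 -0.25231112 -0.01289493] [-0.51  0.87  0.84]
scene6 [(202, (20, 17, 46)), (203, (90, 12, 42)), (204, (38, 22, 47)), (205, (48, 32, 40)), (206, (42, 33, 39)), (207, (15, 13, 38)), (208, (10, 49, 47)), (209, (168, 228, 47)), (210, (171, 209, 67)), (211, (172, 225, 76)), (212, (169, 226, 89)), (213, (170, 235, 127)), (214, (174, 228, 162)), (215, (175, 222, 170))]
scene7 [(202, (53, 24, 42)), (203, (0, 17, 45)), (204, (23, 26, 39)), (205, (45, 35, 44)), (206, (15, 14, 36)), (207, (60, 36, 43)), (208, (60, 7, 39)), (209, (120, 15, 35)), (210, (54, 24, 53)), (211, (18, 25, 52)), (212, (175, 161, 65)), (213, (171, 241, 108)), (214, (175, 220, 161)), (215, (175, 234, 167))]
-0.012 [198.9 217. ]
0 [198.3 213.6]
0.012 [197.7 210.2]
0.02 [197.3 207.9]
0.03 [196.8 205. ]
```

Request:
{"api": "play_rows", "payload": {"dr": [[0,0,0],[0,0,0],[0,0,0]], "linear": [[0,0,0.1],[0,0,0],[0,0,0]], "grip": [-1,-1,-1]}}

```text
t: 16.95
eef_pos: [0.3856, -0.2524, -0.0136]
orientation: [0.983, -0.186, 0.0, 0.0]
wrist_force: [-0.3, -0.3, 4.8]
opening: -0.0001
finger_force: 2.5
```

Request:
{"api": "play_rows", "payload": {"dr": [[0,0,0],[0,0,0],[0,0,0]], "linear": [[0,0,0.1],[0,0,0],[0,0,0]], "grip": [-1,-1,-1]}}

```text
t: 17.25
eef_pos: [0.3856, -0.2524, -0.0137]
orientation: [0.983, -0.186, 0.0, 0.0]
wrist_force: [-4.5, 2.7, 23.4]
opening: 0.0001
finger_force: 11.7
```

Request:
{"api": "play_rows", "payload": {"dr": [[0,0,0],[0,0,0],[0,0,0]], "linear": [[0,0,0.1],[0,0,0],[0,0,0]], "grip": [-1,-1,-1]}}

```text
t: 17.55
eef_pos: [0.3856, -0.2524, -0.0138]
orientation: [0.983, -0.186, 0.0, 0.0]
wrist_force: [-7.7, 4.4, 41.8]
opening: 0.0003
finger_force: 20.8
```

Contact is at TCP z = -0.0135 on the 12 mm face, so the tips sit about 25.5 mm short of the reported TCP. I'll allow for that and regrasp.

Request:
{"api": "play_rows", "payload": {"dr": [[0,0,0],[0,0,0],[0,0,0],[0,0,0],[0,0,0],[0,0,0],[0,0,0],[0,0,0],[0,0,0],[0,0,0]], "linear": [[0,0,-1],[0,0,-1],[0,0,0],[0,0,0],[0,0,0],[0,0,0],[0,0,0],[0,0,0],[0,0,0],[0,0,0]], "grip": [-1,1,1,1,1,1,1,1,1,1]}}

```text
t: 18.55
eef_pos: [0.3854, -0.2523, 0.0041]
orientation: [0.983, -0.186, -0.0, -0.0]
wrist_force: [0.1, 0.5, -0.4]
opening: 0.0854
finger_force: 0.0
```

```bash
python3 -c "
from h import *
c=snap('scene','scene8');s=snap('side','side8');w=snap('wrist','wrist8')
for n,b in(('side8',(225,270,290,320)),('scene8',(180,190,220,230)),('wrist8',(0,0,640,400))):
    k=load(n);h=cv2.cvtColor(k['image'],cv2.COLOR_RGB2HSV).astype(int);H,S,V=h[...,0],h[...,1],h[...,2]
    print(rectplane(k,roi(((H>160)|(H<5))&(S>120)&(V>40),*b),.012))
go(.386,-.2525,-.0265,-111.3)"
```

```text
[ 401.2 -259.1   66.2   56.1  -21.5]
[ 387.8 -250.4  101.7   57.1  -23.2]
[ 385.1 -251.5  100.9   55.9  -20.8]
t 18.7 p [ 0.3855 -0.2523  0.0042] j [-0.58  0.42  2.12 -0.    0.6   1.36] open 0.0852 F [-0.1 -0.3  0.3] f 0.0
shift cm [ 0.06 -0.01  3.07] turn options [array([ 0.  ,  0.  , -0.09]), array([  0.  ,  -0.  , 179.91])]
```

Request:
{"api": "play_rows", "payload": {"dr": [[0,0,0],[0,0,0],[0,0,0],[0,0,0],[0,0,0],[0,0,0],[0,0,0],[0,0,0],[0,0,0],[0,0,0],[0,0,0]], "linear": [[0,0,1],[0,0,1],[0,0,0.6],[0,0,0.3],[0,0,0.15],[0,0,0],[0,0,0],[0,0,0],[0,0,0],[0,0,0],[0,0,0]], "grip": [1,1,1,1,1,1,-1,-1,-1,-1,-1], "newtons": 30}}

```text
t: 19.8
eef_pos: [0.3857, -0.2525, -0.0259]
orientation: [0.983, -0.186, 0.0, 0.0]
wrist_force: [-0.7, 0.5, 5.7]
opening: 0.0548
finger_force: 31.4
```

Red plaque gripped at 54.8 mm. Lifting, and re-measuring the now clear stand.

Request:
{"api": "play_rows", "payload": {"dr": [[0,0,0],[0,0,0],[0,0,0],[0,0,0],[0,0,0],[0,0,0],[0,0,0]], "linear": [[0,0,-0.5],[0,0,-2],[0,0,-3],[0,0,-4],[0,0,-4],[0,0,-1.5],[0,0,0]], "grip": [-1,-1,-1,-1,-1,-1,-1]}}

```text
t: 20.5
eef_pos: [0.3869, -0.2533, 0.1263]
orientation: [0.983, -0.186, 0.002, 0.001]
wrist_force: [0.2, -0.4, -1.5]
opening: 0.055
finger_force: 32.5
```

```bash
python3 -c "
from h import *
for n,b in(('side8',(300,140,375,195)),('scene8',(330,175,405,230))):
    k=load(n);h=cv2.cvtColor(k['image'],cv2.COLOR_RGB2HSV).astype(int);H,S,V=h[...,0],h[...,1],h[...,2]
    for t in (140,155): 
      m=(H>3)&(H<20)&(S>t)&(V>80); print(n,rectplane(k,roi(m,*b),.05))
k=load('side8');print([tuple(map(int,cv2.cvtColor(k['image'],cv2.COLOR_RGB2HSV)[v,335])) for v in range(145,190,3)])
go(.6246,.163,.12,-107.5)"
```

```text
side8 [624.7 160.5 138.1  97.  -17.6]
side8 [624.2 160.  137.5  95.6 -17.6]
scene8 [628.7 162.3 135.3  95.4 -17.6]
scene8 [628.6 162.  135.3  95.  -17.7]
[(24, 22, 161), (23, 25, 165), (28, 19, 162), (14, 180, 115), (14, 172, 117), (14, 175, 124), (14, 176, 113), (14, 177, 114), (14, 176, 113), (15, 177, 124), (14, 174, 98), (15, 157, 65), (19, 113, 86), (17, 117, 87), (18, 71, 72)]
t 20.5 p [ 0.3869 -0.2533  0.1263] j [-0.58  0.2   2.05 -0.    0.89  1.36] open 0.055 F [ 0.2 -0.4 -1.5] f 32.46504306793213
shift cm [  6.94 -47.43   0.61] turn options [array([ 0.07, -0.29, -3.89]), array([-4.4000e-01, -1.1000e-01,  1.7611e+02])]
```

Request:
{"api": "play_rows", "payload": {"dr": [[0,0,0],[0,0,0],[0,0,0],[0,0,0],[0,0,0],[0,0,0],[0,0,0],[0,0,0],[0,0,0],[0,0,0],[0,0,0],[0,0,0],[0,0,0],[0,0,0],[0,0,0],[0,0,-2],[0,0,-1.9],[0,0,0],[0,0,0]], "linear": [[0.255,-1.69,0],[0.511,-3.38,0],[0.511,-3.38,0],[0.511,-3.38,0],[0.511,-3.38,0],[0.511,-3.38,0],[0.511,-3.38,0],[0.511,-3.38,0],[0.511,-3.38,0],[0.511,-3.38,0],[0.511,-3.38,0],[0.511,-3.38,0],[0.511,-3.38,0],[0.511,-3.38,0],[0.255,-1.69,0],[0,0,0],[0,0,0],[0,0,0],[0,0,0]], "grip": [-1,-1,-1,-1,-1,-1,-1,-1,-1,-1,-1,-1,-1,-1,-1,-1,-1,-1,-1]}}

```text
t: 22.4
eef_pos: [0.624, 0.1616, 0.1228]
orientation: [0.988, -0.153, -0.001, 0.0]
wrist_force: [-0.3, 0.5, -0.3]
opening: 0.0552
finger_force: 32.4
```

```bash
python3 -c "
from h import *
w=snap('wrist','wrist9');s=snap('side','side9')
st=telemetry.get_state()
h=cv2.cvtColor(w['image'],cv2.COLOR_RGB2HSV).astype(int);H,S,V=h[...,0],h[...,1],h[...,2]
for z in (.157,.162):print('plaque z',z,rectplane(w,((H>160)|(H<5))&(S>120)&(V>40),z))
print('stand',rectplane(w,(H>3)&(H<20)&(S>140)&(V>30),.05))
go(.625,.162,.024,-107.6)"
```

```text
plaque z 0.157 [626.5 160.6  92.   58.5 -17.5]
plaque z 0.162 [628.8 159.8  88.6  56.4 -17.5]
stand [661.7 152.   98.   60.   72.5]
t 22.5 p [0.6243 0.1618 0.1232] j [ 0.25  0.47  1.66 -0.    1.02  2.13] open 0.0554 F [ 0.8 -0.6 -1.1] f 32.43637204170227
shift cm [ 0.07 -0.05  9.92] turn options [array([0.02, 0.03, 0.05]), array([-5.0000e-02,  4.0000e-02, -1.7995e+02])]
```

Request:
{"api": "play_rows", "payload": {"dr": [[0,0,0],[0,0,0],[0,0,0],[0,0,0],[0,0,0],[0,0,0],[0,0,0],[0,0,0],[0,0,0],[0,0,0],[0,0,0]], "linear": [[0.04,-0.1,0.8],[0,0,1.6],[0,0,2],[0,0,2],[0,0,1.6],[0,0,0.9],[0,0,0.5],[0,0,0.2],[0,0,0.1],[0,0,0.1],[0,0,0]], "grip": [-1,-1,-1,-1,-1,-1,-1,-1,-1,-1,-1]}}

```text
t: 23.6
eef_pos: [0.6257, 0.1631, 0.0262]
orientation: [0.988, -0.152, 0.0, -0.0]
wrist_force: [0.8, -0.2, 0.5]
opening: 0.0551
finger_force: 32.4
```

Request:
{"api": "play_rows", "payload": {"dr": [[0,0,0],[0,0,0],[0,0,0]], "linear": [[0,0,0.1],[0,0,0],[0,0,0]], "grip": [-1,-1,-1]}}

```text
t: 23.9
eef_pos: [0.6254, 0.163, 0.0248]
orientation: [0.988, -0.152, 0.0, -0.0]
wrist_force: [-0.6, 0.0, -0.6]
opening: 0.055
finger_force: 32.4
```

Request:
{"api": "play_rows", "payload": {"dr": [[0,0,0],[0,0,0],[0,0,0]], "linear": [[0,0,0.08],[0,0,0.06],[0,0,0]], "grip": [-1,-1,-1]}}

```text
t: 24.2
eef_pos: [0.6254, 0.1631, 0.0242]
orientation: [0.988, -0.152, 0.0, -0.0]
wrist_force: [-2.6, -0.4, 8.3]
opening: 0.0555
finger_force: 33.3
```

Request:
{"api": "play_rows", "payload": {"dr": [[0,0,0],[0,0,0],[0,0,0],[0,0,0],[0,0,0],[0,0,0],[0,0,0],[0,0,0],[0,0,0],[0,0,0],[0,0,0]], "linear": [[0,0,0],[0,0,0],[0,0,0],[0,0,0],[0,0,-1],[0,0,-3],[0,0,-4],[0,0,-4],[0,0,-2],[0,0,0],[0,0,0]], "grip": [0.5,0.7,0.9,1,1,1,1,1,1,1,1]}}

```text
t: 25.3
eef_pos: [0.6253, 0.163, 0.1637]
orientation: [0.988, -0.152, 0.0, -0.0]
wrist_force: [-0.5, -0.2, -0.5]
opening: 0.0853
finger_force: 0.0
```

```bash
python3 -c "
from h import *
w=snap('wrist','wrist10')
h=cv2.cvtColor(w['image'],cv2.COLOR_RGB2HSV).astype(int);H,S,V=h[...,0],h[...,1],h[...,2]
red=((H>160)|(H<5))&(S>120)&(V>40); cs=roi(red,200,60,440,330)
print('red',rectplane(w,cs,.062))
print('stand',rectplane(w,roi(((H>3)&(H<20)&(S>140)&(V>30))|red,200,50,440,330),.05))
w=load('wrist1');h=cv2.cvtColor(w['image'],cv2.COLOR_RGB2HSV).astype(int);H,S,V=h[...,0],h[...,1],h[...,2]
print('gold',rectplane(w,roi((H>18)&(H<35)&(S>130)&(V>60),270,280,335,330),.012))
go(.448,.013,.12,-97.3)"
```

```text
red [624.3 163.3 101.2  56.7 -17.3]
stand [624.7 163.6 138.   98.1 -17.4]
gold [446.6  15.7 100.8  58.1  -6.8]
t 25.35 p [0.6247 0.1629 0.1626] j [0.25 0.43 1.63 0.   1.09 2.13] open 0.0852 F [ 0.2 -0.  -0.9] f 0.0
shift cm [-12.34  19.6    4.29] turn options [array([  0.03,   0.06, -10.19]), array([ 8.0000e-02, -4.0000e-02,  1.6981e+02])]
```

Red is centred on the stand to about 0.5 mm. Next, the gold plaque.

Request:
{"api": "play_rows", "payload": {"dr": [[0,0,0],[0,0,0],[0,0,0],[0,0,0],[0,0,0],[0,0,0],[0,0,0],[0,0,-5.1],[0,0,-5.1],[0,0,0],[0,0,0],[0,0,0]], "linear": [[-1.77,2.8,0],[-1.77,2.8,0.6],[-1.77,2.8,0.7],[-1.77,2.8,0.7],[-1.77,2.8,0.7],[-1.77,2.8,0.7],[-1.77,2.8,0.7],[0,0,0],[0,0,0],[0,0,0],[0,0,0],[0,0,0]], "grip": [1,1,1,1,1,1,1,1,1,1,1,1]}}

```text
t: 26.55
eef_pos: [0.448, 0.0134, 0.1218]
orientation: [0.998, -0.064, -0.0, 0.0]
wrist_force: [-0.1, 0.2, -0.8]
opening: 0.0852
finger_force: 0.0
```

```bash
python3 -c "
from h import *
w=snap('wrist','wrist11')
h=cv2.cvtColor(w['image'],cv2.COLOR_RGB2HSV).astype(int);H,S,V=h[...,0],h[...,1],h[...,2]
r=rectplane(w,(H>18)&(H<35)&(S>130)&(V>30),.012);print('gold',r)
go(r[0]/1e3,r[1]/1e3,-.0265,r[4]-90)"
```

```text
gold [445.5  15.   98.9  55.3  -7.4]
t 26.6 p [0.4481 0.0134 0.122 ] j [0.03 0.19 2.08 0.   0.88 1.73] open 0.0852 F [0.1 0.2 0.7] f 0.0
shift cm [-0.27 -0.12 14.85] turn options [array([0.01, 0.04, 0.04]), array([-6.0000e-02,  1.0000e-02, -1.7996e+02])]
```

Request:
{"api": "play_rows", "payload": {"dr": [[0,0,0],[0,0,0],[0,0,0],[0,0,0],[0,0,0],[0,0,0],[0,0,0],[0,0,0],[0,0,0],[0,0,0],[0,0,0],[0,0,0],[0,0,0],[0,0,0]], "linear": [[-0.2,-0.1,2],[0,0,3.5],[0,0,3.5],[0,0,3],[0,0,1.5],[0,0,0.7],[0,0,0.4],[0,0,0.2],[0,0,0],[0,0,0],[0,0,0],[0,0,0],[0,0,0],[0,0,0]], "grip": [1,1,1,1,1,1,1,1,1,-1,-1,-1,-1,-1], "newtons": 30}}

```text
t: 28.0
eef_pos: [0.4469, 0.0145, -0.025]
orientation: [0.998, -0.064, 0.001, -0.0]
wrist_force: [-0.8, -0.7, 7.9]
opening: 0.0551
finger_force: 30.3
```

```bash
python3 -c "
from h import *
w=snap('wrist','wrist12')
h=cv2.cvtColor(w['image'],cv2.COLOR_RGB2HSV).astype(int);H,S,V=h[...,0],h[...,1],h[...,2]
print('gold',rectplane(w,(H>18)&(H<35)&(S>130)&(V>30),.012))
go(.6245,.1634,.12,-107.4)"
```

```text
gold [449.2  13.8  93.4  56.7  -7.5]
t 28.05 p [ 0.4469  0.0145 -0.025 ] j [ 0.03  0.46  2.16 -0.    0.51  1.73] open 0.0551 F [-2.  -0.6  8.5] f 30.292422473430634
shift cm [ 15.75 -17.02 -14.48] turn options [array([-1.000e-02, -6.000e-02,  1.011e+01]), array([ 9.0000e-02, -2.0000e-02, -1.6989e+02])]
```

Request:
{"api": "play_rows", "payload": {"dr": [[0,0,0],[0,0,0],[0,0,0],[0,0,0],[0,0,0],[0,0,0],[0,0,0],[0,0,0],[0,0,0],[0,0,0],[0,0,0],[0,0,0],[0,0,0],[0,0,0],[0,0,0],[0,0,5.05],[0,0,5.05],[0,0,0],[0,0,0]], "linear": [[0,0,-0.5],[0,0,-2],[0,0,-4],[0,0,-4],[0,0,-3],[0,0,-1],[0.987,-1.065,0],[1.974,-2.129,0],[1.974,-2.129,0],[1.974,-2.129,0],[1.974,-2.129,0],[1.974,-2.129,0],[1.974,-2.129,0],[1.974,-2.129,0],[0.987,-1.065,0],[0,0,0],[0,0,0],[0,0,0],[0,0,0]], "grip": [-1,-1,-1,-1,-1,-1,-1,-1,-1,-1,-1,-1,-1,-1,-1,-1,-1,-1,-1]}}

```text
t: 29.95
eef_pos: [0.6241, 0.1638, 0.1175]
orientation: [0.989, -0.15, -0.001, 0.0]
wrist_force: [-0.0, 0.1, -0.9]
opening: 0.0554
finger_force: 32.8
```

```bash
python3 -c "
from h import *
go(.6254,.163,.0385,-107.4)"
```

```text
t 29.95 p [0.6241 0.1638 0.1175] j [0.25 0.47 1.66 0.   1.01 2.13] open 0.0554 F [-0.   0.1 -0.9] f 32.77336165308952
shift cm [0.16 0.03 7.9 ] turn options [array([0.06, 0.1 , 0.16]), array([-1.6000e-01,  1.0000e-01, -1.7984e+02])]
```

Request:
{"api": "play_rows", "payload": {"dr": [[0,0,0.16],[0,0,0],[0,0,0],[0,0,0],[0,0,0],[0,0,0],[0,0,0],[0,0,0]], "linear": [[0.08,0.03,0.8],[0,0,1.8],[0,0,2.2],[0,0,1.6],[0,0,0.9],[0,0,0.4],[0,0,0.2],[0,0,0]], "grip": [-1,-1,-1,-1,-1,-1,-1,-1]}}

```text
t: 30.75
eef_pos: [0.6257, 0.163, 0.0407]
orientation: [0.988, -0.152, 0.0, -0.0]
wrist_force: [-0.1, 0.4, -0.8]
opening: 0.0552
finger_force: 32.8
```

Request:
{"api": "play_rows", "payload": {"dr": [[0,0,0],[0,0,0],[0,0,0]], "linear": [[0,0,0.08],[0,0,0.06],[0,0,0]], "grip": [-1,-1,-1]}}

```text
t: 31.05
eef_pos: [0.6255, 0.163, 0.0393]
orientation: [0.988, -0.153, 0.0, -0.0]
wrist_force: [0.9, -0.1, 0.0]
opening: 0.055
finger_force: 32.8
```

Request:
{"api": "play_rows", "payload": {"dr": [[0,0,0],[0,0,0],[0,0,0]], "linear": [[0,0,0.1],[0,0,0.07],[0,0,0]], "grip": [-1,-1,-1]}}

```text
t: 31.35
eef_pos: [0.6253, 0.163, 0.0372]
orientation: [0.988, -0.153, 0.0, -0.0]
wrist_force: [-0.2, -0.1, 0.6]
opening: 0.0549
finger_force: 32.8
```

Request:
{"api": "play_rows", "payload": {"dr": [[0,0,0],[0,0,0],[0,0,0]], "linear": [[0,0,0.08],[0,0,0],[0,0,0]], "grip": [-1,-1,-1]}}

```text
t: 31.65
eef_pos: [0.6253, 0.163, 0.0371]
orientation: [0.988, -0.153, 0.0, -0.0]
wrist_force: [-3.4, -0.5, 7.3]
opening: 0.055
finger_force: 33.5
```

Request:
{"api": "play_rows", "payload": {"dr": [[0,0,0],[0,0,0],[0,0,0],[0,0,0],[0,0,0],[0,0,0],[0,0,0],[0,0,0],[0,0,0],[0,0,0],[0,0,0]], "linear": [[0,0,0],[0,0,0],[0,0,0],[0,0,0],[0,0,-1],[0,0,-3],[0,0,-4],[0,0,-4],[0,0,-2],[0,0,0],[0,0,0]], "grip": [0.5,0.7,0.9,1,1,1,1,1,1,1,1]}}

```text
t: 32.75
eef_pos: [0.6253, 0.1629, 0.1768]
orientation: [0.988, -0.153, 0.0, -0.0]
wrist_force: [-0.3, 0.4, 0.3]
opening: 0.0856
finger_force: 0.0
```

```bash
python3 -c "
from h import *
w=snap('wrist','wrist13')
h=cv2.cvtColor(w['image'],cv2.COLOR_RGB2HSV).astype(int);H,S,V=h[...,0],h[...,1],h[...,2]
red=((H>160)|(H<5))&(S>120)&(V>40); gold=(H>18)&(H<35)&(S>130)&(V>40)
print('gold',rectplane(w,roi(gold,200,60,440,330),.074))
print('stand',rectplane(w,roi(((H>3)&(H<20)&(S>140)&(V>30))|red|gold,200,50,440,330),.05))
go(.405,.248,.15,-85)"
```

```text
gold [623.9 163.1 101.6  57.3 -17.6]
stand [624.6 163.7 138.3  97.9 -17.6]
t 32.8 p [0.6247 0.1628 0.1757] j [ 0.25  0.41  1.61 -0.    1.12  2.13] open 0.0856 F [ 0.6 -0.5 -1. ] f 0.0
shift cm [-23.51  -1.5    2.59] turn options [array([ 2.000e-02,  6.000e-02, -2.255e+01]), array([ 8.0000e-02, -3.0000e-02,  1.5745e+02])]
```

Gold sits square on red. Now the press block.

Request:
{"api": "play_rows", "payload": {"dr": [[0,0,0],[0,0,0],[0,0,0],[0,0,0],[0,0,0],[0,0,0],[0,0,0],[0,0,0],[0,0,-7.5],[0,0,-7.5],[0,0,-7.5],[0,0,0],[0,0,0],[0,0,0]], "linear": [[-2.94,-0.19,0.3],[-2.94,-0.19,0.3],[-2.94,-0.19,0.3],[-2.94,-0.19,0.3],[-2.94,-0.19,0.3],[-2.94,-0.19,0.3],[-2.94,-0.19,0.3],[-2.94,-0.19,0.3],[0,0,0],[0,0,0],[0,0,0],[0,0,0],[0,0,0],[0,0,0]], "grip": [1,1,1,1,1,1,1,1,1,1,1,1,1,1]}}

```text
t: 34.2
eef_pos: [0.4053, 0.2481, 0.1518]
orientation: [0.999, 0.042, -0.0, 0.0]
wrist_force: [0.2, -0.4, 0.5]
opening: 0.0853
finger_force: 0.0
```

```bash
python3 -c "
from h import *
w=snap('wrist','wrist14')
h=cv2.cvtColor(w['image'],cv2.COLOR_RGB2HSV).astype(int);H,S,V=h[...,0],h[...,1],h[...,2]
go(.405,.248,-.0015,-85)
for z in(.018,.054): print(z,[proj(w,[.405+a*.045,.248+b*.026,z]).round(0) for a in(-1,1) for b in (-1,1)])
cv2.imwrite('pics/w14.png',cv2.resize(w['image'][60:300,180:460],(700,600),interpolation=2)[:,:,::-1])"
```

```text
t 34.25 p [0.4054 0.2482 0.152 ] j [0.55 0.19 2.   0.   0.96 2.03] open 0.0854 F [-0.5  0.4  0.2] f 0.0
shift cm [-3.000e-02  1.000e-02  1.535e+01] turn options [array([ 0.02,  0.05, -0.19]), array([ 7.0000e-02, -3.0000e-02,  1.7981e+02])]
0.018 [array([342., 221.]), array([296., 218.]), array([351., 141.]), array([301., 136.])]
0.054 [array([344., 234.]), array([293., 230.]), array([355., 144.]), array([298., 139.])]
```

View pics/w14.png

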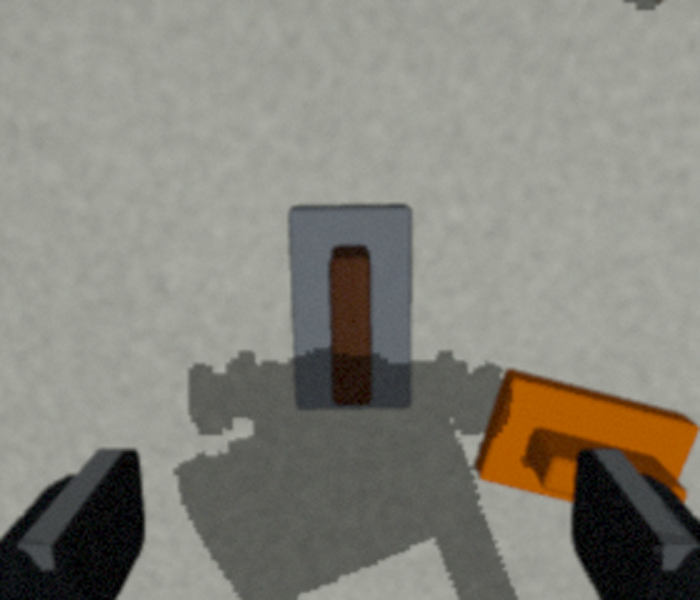

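The crop shows the slab at (290..411, 208..408), the rib at (331..371, 250..405) and the orange decoy to the right at (480..690, 370..500).

```bash
python3 -c "
from h import *
w=load('wrist14');P=lambda u,v,z:pl(w,180+u/2.5,60+v/2.5,z)[:2]
a=np.array([P(291,210,.018),P(411,210,.018),P(411,408,.018),P(297,408,.018)]);print(a.round(4).tolist(),a.mean(0))
d=(a[1]-a[2])/2+(a[0]-a[3])/2;print('ang',np.degrees(np.arctan2(d[1],d[0])),np.linalg.norm(d))
h=cv2.cvtColor(w['image'],cv2.COLOR_RGB2HSV).astype(int);H,S,V=h[...,0],h[...,1],h[...,2]
rib=(S>110)&((H<20)|(H>170))
print('rib',rectplane(w,roi(rib,305,150,335,225),.054))
g=(H>100)&(H<130)&(S>20)
print('slab',rectplane(w,roi(g|rib,290,130,350,227),.018))
print('orange',rectplane(w,roi((H<20)&(S>200),360,190,470,290),.018))
go(.405,.248,-.0015,-85)
"
```

```text
[[0.4417, 0.2782], [0.4459, 0.2284], [0.3582, 0.2192], [0.3539, 0.2703]] [0.39991591 0.24903046]
ang 5.568710810588211 0.08818350069488297
rib [402.8 250.4  61.6  14.1   5. ]
slab [401.1 250.   88.2  50.1   5.4]
orange [345.1 134.7  98.6  52.9  80.3]
t 34.25 p [0.4054 0.2482 0.152 ] j [0.55 0.19 2.   0.   0.96 2.03] open 0.0854 F [-0.5  0.4  0.2] f 0.0
shift cm [-3.000e-02  1.000e-02  1.535e+01] turn options [array([ 0.02,  0.05, -0.19]), array([ 7.0000e-02, -3.0000e-02,  1.7981e+02])]
```

Request:
{"api": "play_rows", "payload": {"dr": [[0,0,-0.5],[0,0,0],[0,0,0],[0,0,0],[0,0,0],[0,0,0],[0,0,0],[0,0,0],[0,0,0],[0,0,0],[0,0,0],[0,0,0],[0,0,0],[0,0,0],[0,0,0],[0,0,0]], "linear": [[-0.43,-0.19,0],[0,0,2],[0,0,3.5],[0,0,3.5],[0,0,3],[0,0,2],[0,0,1],[0,0,0.4],[0,0,0],[0,0,0],[0,0,0],[0,0,0],[0,0,0],[0,0,0],[0,0,0],[0,0,0]], "grip": [0,0,0,0,0,0,0,0,0,-1,-1,-1,-1,-1,-1,-1], "newtons": 80}}

```text
t: 35.85
eef_pos: [0.4019, 0.2504, -0.0006]
orientation: [0.999, 0.048, 0.001, -0.001]
wrist_force: [-0.5, 1.7, 7.5]
opening: 0.0147
finger_force: 78.4
```

```bash
python3 -c "
from h import *
go(.6245,.163,.13,-107.6)"
```

```text
t 35.85 p [ 0.4019  0.2504 -0.0006] j [0.55 0.44 2.1  0.   0.6  2.03] open 0.0147 F [-0.5  1.7  7.5] f 78.37381839752197
shift cm [ 21.35  10.81 -13.03] turn options [array([-0.07, -0.08, 23.05]), array([ 1.2000e-01, -1.0000e-01, -1.5695e+02])]
```

Request:
{"api": "play_rows", "payload": {"dr": [[0,0,0],[0,0,0],[0,0,0],[0,0,0],[0,0,0],[0,0,0],[0,0,0],[0,0,0]], "linear": [[0,0,-0.4],[0,0,-1.1],[0,0,-2.5],[0,0,-3.5],[0,0,-3],[0,0,-1.7],[0,0,-0.8],[0,0,0]], "grip": [-1,-1,-1,-1,-1,-1,-1,-1]}}

```text
t: 36.65
eef_pos: [0.4016, 0.2501, 0.1295]
orientation: [0.999, 0.048, 0.001, -0.0]
wrist_force: [1.0, -0.6, -5.6]
opening: 0.0147
finger_force: 78.8
```

Request:
{"api": "play_rows", "payload": {"dr": [[0,0,0],[0,0,0],[0,0,0],[0,0,0],[0,0,0],[0,0,0],[0,0,0],[0,0,0],[0,0,0],[0,0,0],[0,0,0],[0,0,0],[0,0,0],[0,0,5.77],[0,0,5.77],[0,0,5.77],[0,0,5.77],[0,0,0],[0,0,0]], "linear": [[0.892,0.452,0],[1.783,0.903,0],[1.783,0.903,0],[1.783,0.903,0],[1.783,0.903,0],[1.783,0.903,0],[1.783,0.903,0],[1.783,0.903,0],[1.783,0.903,0],[1.783,0.903,0],[1.783,0.903,0],[1.783,0.903,0],[0.892,0.452,0],[0,0,0],[0,0,0],[0,0,0],[0,0,0],[0,0,0],[0,0,0]], "grip": [-1,-1,-1,-1,-1,-1,-1,-1,-1,-1,-1,-1,-1,-1,-1,-1,-1,-1,-1]}}

```text
t: 38.55
eef_pos: [0.6244, 0.1622, 0.1281]
orientation: [0.988, -0.152, -0.0, 0.0]
wrist_force: [-0.2, -0.9, -4.6]
opening: 0.0148
finger_force: 78.7
```

```bash
python3 -c "
from h import *
go(.6253,.163,.0755,-107.6)
w=snap('wrist','wrist15');s=snap('side','side15')
h=cv2.cvtColor(w['image'],cv2.COLOR_RGB2HSV).astype(int);H,S,V=h[...,0],h[...,1],h[...,2]
g=(H>100)&(H<130)&(S>20)&(V>50)
print('slab',rectplane(w,roi(g,200,50,440,330),.148))
a=w['image'][60:360,180:460];b=cv2.resize(s['image'][100:220,280:400],(300,300),interpolation=2)
cv2.imwrite('pics/w15.png',np.hstack([a,b])[:,:,::-1])"
```

```text
t 38.55 p [0.6244 0.1622 0.1281] j [0.25 0.46 1.65 0.   1.03 2.13] open 0.0148 F [-0.2 -0.9 -4.6] f 78.65387678146362
shift cm [ 0.07 -0.11  5.26] turn options [array([0.02, 0.03, 0.14]), array([-5.0000e-02,  3.0000e-02, -1.7986e+02])]
slab [645.3 155.3  50.3  47.1  72.6]
```

View pics/w15.png

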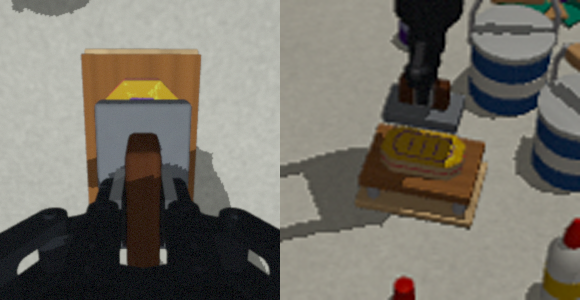

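The block is held level with its long side parallel to the stack below. Lowering it gently.

Request:
{"api": "play_rows", "payload": {"dr": [[0,0,0.1],[0,0,0],[0,0,0],[0,0,0],[0,0,0],[0,0,0],[0,0,0],[0,0,0],[0,0,0],[0,0,0]], "linear": [[-0.05,-0.14,0.3],[0,0,0.8],[0,0,1.2],[0,0,1.2],[0,0,0.8],[0,0,0.4],[0,0,0.2],[0,0,0.1],[0,0,0.1],[0,0,0]], "grip": [-1,-1,-1,-1,-1,-1,-1,-1,-1,-1]}}

```text
t: 39.65
eef_pos: [0.6246, 0.1638, 0.0777]
orientation: [0.988, -0.154, 0.0, -0.0]
wrist_force: [0.1, 0.5, -4.9]
opening: 0.0148
finger_force: 78.7
```

Request:
{"api": "play_rows", "payload": {"dr": [[0,0,0],[0,0,0],[0,0,0],[0,0,0]], "linear": [[0,0,0.07],[0,0,0.07],[0,0,0],[0,0,0]], "grip": [-1,-1,-1,-1]}}

```text
t: 40.05
eef_pos: [0.6244, 0.1638, 0.076]
orientation: [0.988, -0.154, 0.0, -0.0]
wrist_force: [0.5, 0.1, -5.2]
opening: 0.015
finger_force: 78.7
```

Request:
{"api": "play_rows", "payload": {"dr": [[0,0,0],[0,0,0],[0,0,0],[0,0,0]], "linear": [[0,0,0.07],[0,0,0.07],[0,0,0],[0,0,0]], "grip": [-1,-1,-1,-1]}}

```text
t: 40.45
eef_pos: [0.6244, 0.1638, 0.0745]
orientation: [0.988, -0.154, -0.0, 0.0]
wrist_force: [0.5, 0.8, -4.4]
opening: 0.0148
finger_force: 78.7
```

Request:
{"api": "play_rows", "payload": {"dr": [[0,0,0],[0,0,0],[0,0,0]], "linear": [[0,0,0.07],[0,0,0],[0,0,0]], "grip": [-1,-1,-1]}}

```text
t: 40.75
eef_pos: [0.6244, 0.1638, 0.0739]
orientation: [0.988, -0.154, -0.0, 0.0]
wrist_force: [-0.6, -0.3, -4.5]
opening: 0.0149
finger_force: 78.7
```

Request:
{"api": "play_rows", "payload": {"dr": [[0,0,0],[0,0,0],[0,0,0]], "linear": [[0,0,0.07],[0,0,0],[0,0,0]], "grip": [-1,-1,-1]}}

```text
t: 41.05
eef_pos: [0.6245, 0.1639, 0.0735]
orientation: [0.988, -0.154, 0.0, -0.0]
wrist_force: [-2.0, 0.4, 1.3]
opening: 0.0149
finger_force: 79.2
```

Request:
{"api": "play_rows", "payload": {"dr": [[0,0,0],[0,0,0],[0,0,0]], "linear": [[0,0,0.05],[0,0,0],[0,0,0]], "grip": [-1,-1,-1]}}

```text
t: 41.35
eef_pos: [0.6245, 0.1639, 0.0735]
orientation: [0.988, -0.154, 0.0, -0.0]
wrist_force: [-4.3, -0.5, 5.7]
opening: 0.0144
finger_force: 80.4
```

Seated. Release, rise and check.

Request:
{"api": "play_rows", "payload": {"dr": [[0,0,0],[0,0,0],[0,0,0],[0,0,0],[0,0,0],[0,0,0],[0,0,0],[0,0,0],[0,0,0],[0,0,0],[0,0,0],[0,0,0],[0,0,0]], "linear": [[0,0,0],[0,0,0],[0,0,0],[0,0,0],[0,0,0],[0,0,-1],[0,0,-2.5],[0,0,-4],[0,0,-4],[0,0,-3],[0,0,-1],[0,0,0],[0,0,0]], "grip": [-0.5,-0.3,-0.1,0.1,0.2,0.2,0.2,0.2,0.2,0.2,1,1,1]}}

```text
t: 42.65
eef_pos: [0.6237, 0.1636, 0.2265]
orientation: [0.988, -0.154, -0.001, 0.0]
wrist_force: [0.5, 0.3, -0.5]
opening: 0.0853
finger_force: 0.0
```

```bash
python3 -c "
from h import *
w=snap('wrist','wrist16');s=snap('side','side16')
h=cv2.cvtColor(w['image'],cv2.COLOR_RGB2HSV).astype(int);H,S,V=h[...,0],h[...,1],h[...,2]
g=((H>100)&(H<130)&(S>20)&(V>40))|((S>110)&((H<8)|(H>170)))
print('slab',rectplane(w,roi(g,260,110,390,260),.092))
gold=(H>18)&(H<35)&(S>130)&(V>40)
print('gold',rectplane(w,roi(gold|g,200,60,440,330),.074))
cv2.imwrite('pics/w16.png',np.hstack([w['image'][:,160:480],cv2.resize(s['image'][80:380,260:440],(240,400),interpolation=2)])[:,:,::-1])"
```

```text
slab [623.5 163.8  88.5  49.8 -17.6]
gold [619.1 163.7  93.7  55.6 -17.7]
```

View pics/w16.png

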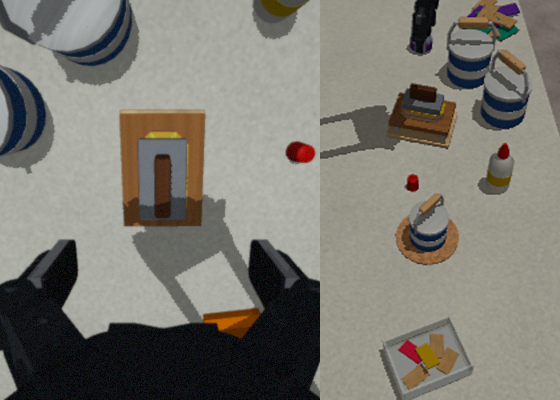

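The stack is aligned at -17.6°, with the slab centre within 1 mm of the stand's. The canister stands upright inside the mat and the bystanders look untouched.

```bash
python3 -c "
from cell import order
print(order.close_job())"
```

```text
the job is handed in; nothing more can be done
None
```

Job handed in at about 43 s: the canister is upright on the mat, and red plaque, gold plaque and press block are stacked within about 1 mm of the stand's centre, though my first try at the red plaque closed above it and I pressed its face with about 42 N finding the fingertip height.

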